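# Turn the primed air-brake panel in its spraying jig

### The arm

A 6-joint arm with a two-finger parallel gripper is mounted at the origin on the work surface. World frame = base frame: x ahead of the robot, y to its left, z up, the work surface at z = 0. Lengths are in m, angles in degrees, forces in N, time in s.
With the tool pointing down it reaches from about 0.275 to 0.725 m from the base axis. Payload 15.9 kg.
Tool frame: the origin (TCP) lies midway between the tips of the shut fingers; the grasp point (between the pads) lies 19 mm behind it (grip_depth is the distance from the TCP to the grasp point, in m); y points along the fingers, x is the direction in which the jaws open and shut, and the axes are right-handed (so a half turn about y gives the same grasp; the last joint's range is limited). The gripper opens to 85 mm and grips with 20 to 120 N. Pads are 22 mm wide; open, the fingers measure 114 mm over their backs; the gripper's body (76 mm by 85 mm) begins 54 mm behind the grasp point. The pads swing forward as they close: fully open they stand 13 mm farther back than shut.
Start: joints at [-73.682, 12.198, -1.971, 75.831, 0, 90], TCP at [0.14, -0.48, 0.231] pointing down, gripper open.
Joint ranges: [-170.91, 170.91], [-42.67, 98.43], [-65.05, 77.54], [-120.47, 116.71], [-90, 82.35], [-180, 180]. Speed limits (degrees/s): [108.29, 108.29, 136.94, 147.25, 180, 180].

### API

Orientations are given as [roll, pitch, yaw] about the fixed x, y, z axes, in that order (R = Rz(yaw) Ry(pitch) Rx(roll)).
In Python, from workcell import state, capture, camera_info, close_job, grip_depth gives the robot as it stands.
- The arm moves only by the tool send_rows, never from a script. Its argument "plan" is a list of rows, each a list of 7 numbers: the opening in per cent of the stroke, from 0 (shut) to 100 (fully open), then the shift along the world's x, y, z in cm, then the turn, a rotation vector about the world's x, y, z in rad. A call has 1 to 12 rows; each row is the pose to reach, as a shift and turn from the pose measured when the call began; what a row does not reach only later rows make up. A row lasts 1/10 s, in which the tool goes at most 50 mm and 8.59 degrees, less where a joint would pass 70% of its speed; a pose out of reach is approached as far as the arm can. A call with a gripper value outside its range is refused whole. The fingers move at their own pace and stop on an object; "force" is the grip in N (left out, the last holds). Time passes only in rows, so rows that repeat a pose let the fingers close. It gives the time, the measured TCP pose, the force and the opening at its end, in the units of the state.
- state(): the state, without advancing time (a new reading comes with each control period).
- capture(name): name is "scene" or "top" or "wrist"; returns (picture, depth): 480x640x3 uint8, red, green, blue; 480x640 float32, m along the optical axis (not along the pixel's ray), 0 where there is no reading.
- camera_info(name): a dict with "vertical_fov" (degrees; the focal length in pixels is half the picture's height over the tangent of half this angle, whatever the lens; pixels are square), "cx", "cy" (the principal point, pixels), "rvec" (rotation vector, rad) and "tvec" (3), from world to camera coordinates, as OpenCV has them. Camera axes: x right, y down, z forward; pixel columns grow to the right and rows downward; lengths in m; the calibration is good to about 2 mm. A picture is of the moment at which its call begins: read the wrist's pose just before it. camera_info takes no time and is no camera call; for the wrist camera it gives the pose at the moment of the call.
- close_job(): hands the job in, once; it reports no verdict.
The state is a dict: "time": time; "qpos": joint angles; "qvel": joint speeds; "joint_torque": joint torques, N m; "tool_pos": TCP position; "tool_rot": TCP orientation; "force": force on the tool from outside, world axes, zero at the start; "torque": the same for the moment, N m; "finger_gap": finger opening in m.
Only numpy, scipy, OpenCV 4.12 (cv2) and the standard library are available. Lean on these libraries where they do the work, as an engineer would, in place of code of your own. Each camera call takes 0.05 s, during which the arm holds its last target. There are 200 camera calls.

### The job

The perforated air-brake panel is hinged on the spine of the spraying jig and its upper face is done. With a fingertip, push its free edge up and over the spine and press the panel down gently until it lies flat on the rests of the other side, then move clear. Only push: do not pinch the panel between the fingers, do not let it slam, and leave the primed parts drying round the jig where they stand.

Things in the scene. Friction and masses are not known exactly. Their poses are not given: they have to be found in the camera images.
- panel (a joint): Panel's hinge angle, rad. 0: level on the starting side, towards the jig's -y (robot's right). 1.57: upright. 3.14: level on the other side, the jig's +y. Starts at 0 to 0.3. The hinge is stiff (0.2 N m friction): the panel stays at any angle it is left at, must be pushed all the way down, and stops dead, level on the rests, at both ends. Raising it takes 2 to 3 N at the free edge.
- spine (a point): Middle of the hinge axis, 85 mm above the bench. x runs along the spine (away from the robot, turned up to 0.4 rad either way), y to the side where the panel must end, z up. The axle is a 12 mm rod between two dark uprights, 16 mm thick along x and 34 mm wide, centred 103 mm from here along +x and -x, their tops 100 mm above the bench.
- panel_edge (a point): Middle of the panel's free edge, 140 mm from the hinge axis. The lying panel overhangs the base plate by 70 mm there, with bare bench 80 mm below and nothing in between: room for a leaning fingertip. Pushed on this edge and then on the grey face, the panel can be turned right over. Axes turn with the panel: x along the spine, -y from the axis to the free edge, z out of the white face.
- panel_mid (a point): Middle of the panel, 72 mm from the axis; axes as panel_edge. Two sheets, about 0.19 kg: grey, down at the start and up at the end, 160 (along the spine) x 136 mm, from the hinge plane to 5 mm below it; white, up at the start, 146 x 122 mm, set in 7 mm all round, to 4 mm above the hinge plane. 13 mm round holes, too small for a finger.
- jig: Dark steel jig fixed on the bench: base plate 250 (x) x 140 (y) x 12 mm. Origin under its centre at bench level, straight below the spine; axes as spine. On each side two rests (rubber-tipped pins 16 mm across) stand 60 mm either way along x and 50 mm from the spine, up to the lying panel's underside.
- hub: Loose primed wheel hub, a disc 72 mm across and 32 mm high standing flat, origin under its centre. Not to be moved
- collar: Loose primed flat ring, 90 mm outside, 58 mm inside, 14 mm high, origin under its centre. Not to be moved
- strut: Loose primed strut, a stepped round post 44 mm across at the foot and 110 mm high, standing upright, origin under its centre. Not to be moved

How it is judged (in metres and radians):
At the end, for the whole second after the job is handed in: The panel lies at rest on the other side within 0.06 rad (3.5 degrees) of level, and the hub, collar and strut are within 15 mm of where they stood (value of joint panel above 3.08 rad and velocity of joint panel below 0.05 rad/s and distance of each of hub, collar, strut from where it was at the start of the episode below 0.015 m); the robot touches nothing.
It fails at once if the panel is pinched: fingers press on both of its faces with over 3 N each (contact force between the fingers and panel_c1 above 3 N and contact force between the fingers and panel_c2 above 3 N).
It fails at once if the panel is slammed down: it turns faster than 2.5 rad/s past upright (value of joint panel above 1.7 rad and velocity of joint panel above 2.5 rad/s).
It fails at once if a primed part is moved by over 15 mm or tipped (distance of any of hub, collar, strut from where it was at the start of the episode above 0.015 m or angle between any of strut, hub, collar's own z axis and vertical above 0.3 rad).
It also fails if it takes over 42 s, if anything falls off the work surface, if the arm or the gripper's body presses on something with over 40 N, if the wrist force passes 120 N, or if a joint passes its speed limit or range.

## Working session

There is one attempt and no reset: what is moved stays moved. The work goes in short steps, Python scripts to look and compute and a tool call to move; the robot and the scene stay as the last step left them, time stands still between calls to the robot, and variables do not carry over. Pictures are saved under pics/ and viewed, about 8 in all and at most 12, crops included, and the job is handed in when it is done.

Besides the shell and the picture viewer there is one more tool, called as name(argument=value, ...), one argument or row to a line, values as JSON. send_rows: Moves the arm, as the interface text tells. Its arguments: {"type":"object","properties":{"plan":{"type":"array","items":{"type":"array","items":{"type":"number"}}},"force":{"type":"number"}},"required":["plan"]}

```bash
mkdir -p pics
cat > h.py <<'E'
import numpy as np, cv2
from workcell import *
def cam(n):
    i=camera_info(n); f=240/np.tan(np.radians(i["vertical_fov"])/2)
    R=cv2.Rodrigues(np.array(i["rvec"],float))[0]; return f,i["cx"],i["cy"],R,np.array(i["tvec"],float)
def cloud(n,c,d):
    f,cx,cy,R,t=c; v,u=np.mgrid[0:480,0:640]
    P=np.stack([(u-cx)/f*d,(v-cy)/f*d,d],-1); return (P-t)@R   # world
E
python3 - <<'E'
from h import *
print(state())
for n in("scene","top"):
    c=cam(n); p,d=capture(n); np.savez(n,p=p,d=d,P=cloud(n,c,d)); cv2.imwrite(f"pics/{n}0.png",p[...,::-1]); print(n,c[0],c[1:3],-c[3].T@c[4],(d>0).mean())
E
```

```text
{'time': 0.0, 'qpos': array([-7.36811668e+01,  1.22238426e+01, -2.00835821e+00,  7.58332111e+01,
       -1.48127568e-03,  8.99994105e+01]), 'qvel': array([-0.00859607,  0.08499381, -0.0185484 , -0.04000506, -0.04858654,
       -0.02987643]), 'joint_torque': array([ 2.51732847e-03, -6.86180162e+01,  4.87114370e+01,  1.77394634e-02,
        9.62848549e-05, -2.53751955e-05]), 'tool_pos': array([ 0.14038322, -0.4795171 ,  0.23082374]), 'tool_rot': array([-9.00014806e+01,  6.54118779e-02, -7.36805773e+01]), 'force': array([ 0.2675153 ,  0.01610756, -0.53676682]), 'torque': array([-0.05301175, -0.03916239,  0.02187532]), 'finger_gap': 0.08539467630049635}
scene 488.4325925239869 (326.5531377417922, 239.7113050598239) [ 1.09599598 -0.33613087  0.62943274] 0.99595703125
top 439.16399662256237 (311.34378501398743, 243.03719368008012) [0.48488607 0.10511172 0.82577442] 0.995947265625
```

View pics/scene0.png

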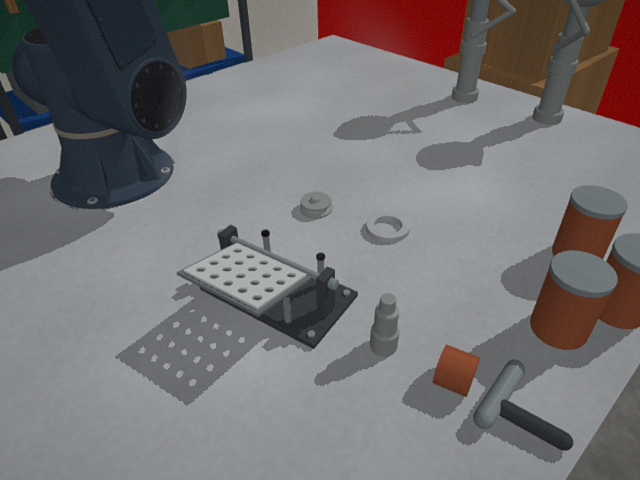

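View pics/top0.png

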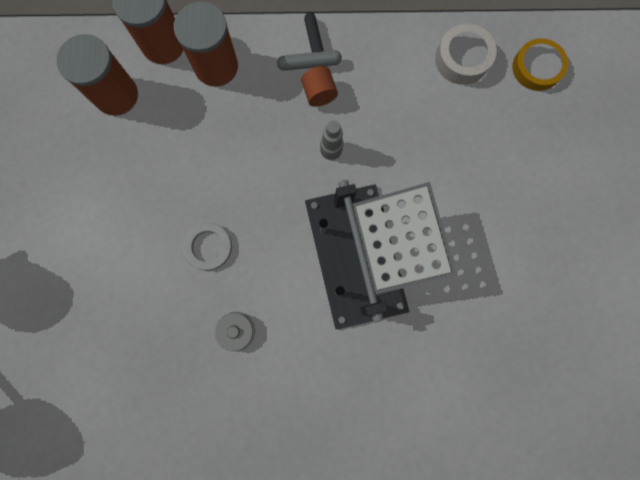

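Both views show the panel (top image, centre about (402,237)) tilted slightly up. The axle runs from (346,188) to (375,312). The strut is at (332,140), the ring at (210,247) and the hub at (235,332).

Run:
```python
from h import *
z=np.load("top.npz"); P=z["P"]; p=z["p"].astype(int)
def at(u,v,r=3):
    q=P[v-r:v+r+1,u-r:u+r+1].reshape(-1,3); return np.median(q,0).round(4)
for n,(u,v) in dict(up_far=(346,188),up_near=(373,308),ax=(360,247),p1=(368,205),strut=(333,128),ring=(210,247),hub=(235,332),bench=(560,300)).items(): print(n,at(u,v))
# panel: white pixels in region
g=p.min(2); m=np.zeros((480,640),bool); m[175:300,345:460]=1
m&=(g>150); Q=P[m&(P[...,2]>0.05)&(P[...,2]<.2)]
c=np.median(Q,0); A=np.c_[Q[:,:2],np.ones(len(Q))]
k=np.ones(len(Q),bool)
for _ in range(5):
    s=np.linalg.lstsq(A[k],Q[k,2],rcond=None)[0]; k=abs(A@s-Q[:,2])<.004
Q=Q[k]; print(len(Q),"plane",s,"slope",np.degrees(np.arctan(np.hypot(*s[:2]))),"dir",np.degrees(np.arctan2(s[1],s[0])))
r=cv2.minAreaRect(Q[:,:2].astype(np.float32)); b=cv2.boxPoints(r); print(r); print(np.c_[b,np.c_[b,np.ones(4)]@s].round(4))
# base corners: dark at z~0.012; uprights z~.1
for lo,hi,n in((.006,.02,"base"),(.092,.106,"uprights")):
    m=(p.max(2)<75)&(P[...,2]>lo)&(P[...,2]<hi); m[:170]=0;m[340:]=0;m[:,:295]=0;m[:,430:]=0
    q=P[m].astype(np.float32); r=cv2.minAreaRect(q[:,:2]); print(n,len(q),r)
for n,(u0,u1,v0,v1,lo,hi) in dict(ring=(175,245,215,280,.008,.03),hub=(205,265,300,360,.02,.06),strut=(312,350,112,165,.03,.13)).items():
    S=P[v0:v1,u0:u1].reshape(-1,3); S=S[(S[:,2]>lo)&(S[:,2]<hi)]; print(n,len(S),cv2.minEnclosingCircle(S[:,:2].astype(np.float32)),S[:,2].max())
S=np.load("scene.npz"); Z=S["P"]
for n,(u,v) in dict(strut=(388,299),ring=(370,232),hub=(316,200),pc=(245,275),upn=(228,231),upf=(328,273)).items(): print(n,np.median(Z[v-3:v+4,u-3:u+4].reshape(-1,3),0).round(4))
```

```text
up_far [0.6939 0.0488 0.0996]
up_near [0.491  0.0088 0.0987]
ax [0.5935 0.0265 0.0895]
p1 [0.6648 0.0117 0.0954]
strut [0.7977 0.0696 0.1096]
ring [ 6.095e-01  3.023e-01 -4.000e-04]
hub [0.4516 0.2461 0.0314]
bench [ 0.5034 -0.3528 -0.0008]
3080 plane [ 0.05673039 -0.24691157  0.06156848] slope 14.216478663905933 dir -77.06029960635783
((0.60573810338974, -0.041030652821063995), (0.14049911499023438, 0.11396364122629166), 12.484793663024902)
[[ 5.248e-01 -6.000e-04  9.150e-02]
 [ 5.495e-01 -1.119e-01  1.204e-01]
 [ 6.866e-01 -8.150e-02  1.206e-01]
 [ 6.620e-01  2.980e-02  9.180e-02]]Traceback (most recent call last):
  File "<stdin>", line 18, in <module>
cv2.error: OpenCV(4.12.0) /io/opencv/modules/imgproc/src/convhull.cpp:143: error: (-215:Assertion failed) total >= 0 && (depth == CV_32F || depth == CV_32S) in function 'convexHull'
```

```bash
cat >> h.py <<'E'
from scipy.spatial.transform import Rotation as Ro
YAW=np.radians(12.4); S=np.array([.592,.028,.085]); U=-.03
ud=np.array([np.cos(YAW),np.sin(YAW),0]); vd=np.array([-np.sin(YAW),np.cos(YAW),0]); zd=np.array([0,0,1.])
def pose(v,z,a):            # v from spine, z above bench, lean deg
    a=np.radians(a); y=np.sin(a)*vd-np.cos(a)*zd
    return S*[1,1,0]+U*ud+v*vd+z*zd, Ro.from_matrix(np.c_[ud,y,np.cross(ud,y)])
def touch(th,a,s=.03,gap=0):  # finger touching the grey side at panel angle th; gap<0 presses
    t,b=np.radians([th,a]); p=np.array([-np.cos(t),np.sin(t)]); n=np.array([-np.sin(t),-np.cos(t)])
    ax=np.array([np.sin(b),-np.cos(b)]); w=.011*np.array([np.cos(b),np.sin(b)])
    if th+a<90: c=.14*p+.005*n-w+s*ax
    else: c=(.14-s)*p+.005*n-(w if th+a<180 else -w)
    c=c+gap*n; return c[0],c[1]+.085,a
def cur():
    s=state(); return s["tool_pos"],Ro.from_euler("xyz",s["tool_rot"],degrees=True)
def rows(L):
    x,R=cur()
    for l in L:
        X,Q=pose(*l); d=(X-x)*100; r=(Q*R.inv()).as_rotvec(); print("[0,"+",".join(f"{q:.1f}" for q in d)+","+",".join(f"{q:.2f}" for q in r)+"]", "vza",np.round(l,3))
def where():
    x,R=cur(); d=x-S; y=R.as_matrix()[:,1]; s=state()
    print("t",s["time"],"u v z",d@ud,d@vd,x[2],"lean",np.degrees(np.arctan2(y@vd,-y[2])),"F",s["force"].round(1),"q",s["qpos"].round(1))
E
python3 - <<'E'
from h import *
P=np.load("top.npz")["P"]
for n,(u0,u1,v0,v1,lo,hi) in dict(ring=(175,245,215,280,.008,.03),hub=(205,265,300,360,.02,.06),strut=(312,350,112,165,.03,.13)).items():
    Q=P[v0:v1,u0:u1].reshape(-1,3); Q=Q[(Q[:,2]>lo)&(Q[:,2]<hi)]; c,r=cv2.minEnclosingCircle(Q[:,:2].astype(np.float32)); d=np.array(c)-S[:2]; print(n,c,r,"u,v",d@ud[:2],d@vd[:2])
Z=np.load("scene.npz")["P"]
for n,(u,v) in dict(hub=(316,200),pc=(250,265),upn=(228,231),upf=(328,273)).items():
    q=np.median(Z[v-3:v+4,u-3:u+4].reshape(-1,3),0); print(n,q.round(4),"uv",(q-S)@ud,(q-S)@vd)
rows([(-.27,.2,45),(-.25,.12,45),touch(5,45,gap=.03)])
E
```

```text
ring (0.6092133522033691, 0.305349737405777) 0.04536406695842743 u,v 0.07636859051576161 0.267183485110451
hub (0.4515957534313202, 0.2504887282848358) 0.033911995589733124 u,v -0.08935274552479672 0.2474483249801927
strut (0.7995653748512268, 0.0692853182554245) 0.022044286131858826 u,v 0.21158876388200823 -0.004249392834955641
hub [0.4577 0.2469 0.0293] uv -0.08417091949747366 0.24264237096170194
pc [ 0.5923 -0.0226  0.1013] uv -0.010564738309840466 -0.0494977737504927
upn [0.4931 0.0048 0.1001] uv -0.10155248293722142 -0.0014744762562479963
upf [0.6933 0.0534 0.1004] uv 0.10435158521662075 0.003036370805392704
[0,48.0,23.7,-3.1,0.74,-0.44,1.42] vza [-0.27  0.2  45.  ]
[0,47.6,25.7,-11.1,0.74,-0.44,1.42] vza [-0.25  0.12 45.  ]
[0,45.0,37.5,-19.8,0.74,-0.44,1.42] vza [-1.29e-01  3.30e-02  4.50e+01]
```

send_rows(
  plan=[
    [0,12,6,0,0.18,-0.11,0.35],
    [0,24,12,0,0.37,-0.22,0.7],
    [0,30,16,0,0.5,-0.3,0.95],
    [0,36,20,0,0.6,-0.36,1.15],
    [0,42,22,-1,0.7,-0.41,1.3],
    [0,48,23.7,-3,0.74,-0.44,1.42],
    [0,48,23.7,-3,0.74,-0.44,1.42],
    [0,48,23.7,-3,0.74,-0.44,1.42],
    [0,48,23.7,-3,0.74,-0.44,1.42],
    [0,48,23.7,-3,0.74,-0.44,1.42],
    [0,48,23.7,-3,0.74,-0.44,1.42],
    [0,48,23.7,-3,0.74,-0.44,1.42],
  ],
)

```text
time: 1.3
tool_pos: [0.5866, -0.2031, 0.1669]
tool_rot: [-47.4, -2.2, 10.9]
force: [-1.1, 0.0, 0.0]
finger_gap: -0.0003
```

Run:
```python
from h import *
where()
rows([(-.27,.2,45),(-.25,.09,45),(-.18,.055,45),touch(8,45,gap=.01),touch(12,45)])
```

```text
t 1.3 u v z -0.0549313010097071 -0.22453303440217393 0.16692593430089037 lean 42.58802383098616 F [-1.1  0.   0. ] q [-33.9  59.9  54.7 116.6  30.1  35.6]
[0,3.4,-3.9,3.3,0.03,0.05,0.03] vza [-0.27  0.2  45.  ]
[0,3.0,-2.0,-7.7,0.03,0.05,0.03] vza [-0.25  0.09 45.  ]
[0,1.5,4.9,-11.2,0.03,0.05,0.03] vza [-0.18   0.055 45.   ]
[0,0.3,10.0,-10.6,0.03,0.05,0.03] vza [-0.127  0.061 45.   ]
[0,0.3,10.3,-8.7,0.03,0.05,0.03] vza [-0.125  0.08  45.   ]
```

```bash
cat >> h.py <<'E'
U=.0; PHI=np.radians(35)
def pose(v,z,a):
    a=np.radians(a); y=np.sin(a)*(np.cos(PHI)*vd+np.sin(PHI)*ud)-np.cos(a)*zd
    x=ud-(ud@y)*y; x/=np.linalg.norm(x)
    return S*[1,1,0]+U*ud+v*vd+z*zd, Ro.from_matrix(np.c_[x,y,np.cross(x,y)])
touch0=touch
def touch(th,a,s=.03,gap=0):
    ae=np.degrees(np.arctan(np.tan(np.radians(a))*np.cos(PHI))); v,z,_=touch0(th,ae,s,gap); return v,z,a
E
python3 - <<'E'
from h import *
rows([(-.25,.16,45),(-.25,.09,45),(-.18,.055,45),touch(8,45,gap=.01),touch(12,45)])
E
```

```text
[0,5.9,-1.3,-0.7,0.01,-0.28,-0.25] vza [-0.25  0.16 45.  ]
[0,5.9,-1.3,-7.7,0.01,-0.28,-0.25] vza [-0.25  0.09 45.  ]
[0,4.4,5.5,-11.2,0.01,-0.28,-0.25] vza [-0.18   0.055 45.   ]
[0,3.3,10.4,-10.7,0.01,-0.28,-0.25] vza [-0.13   0.059 45.   ]
[0,3.3,10.7,-8.8,0.01,-0.28,-0.25] vza [-0.127  0.079 45.   ]
```

send_rows(
  plan=[
    [0,3,-1.3,-0.7,0,-0.14,-0.12],
    [0,5.9,-1.3,-0.7,0.01,-0.28,-0.25],
    [0,5.9,-1.3,-0.7,0.01,-0.28,-0.25],
    [0,5.9,-1.3,-0.7,0.01,-0.28,-0.25],
    [0,5.9,-1.3,-4,0.01,-0.28,-0.25],
    [0,5.9,-1.3,-7.7,0.01,-0.28,-0.25],
    [0,5.9,-1.3,-7.7,0.01,-0.28,-0.25],
    [0,5.9,-1.3,-7.7,0.01,-0.28,-0.25],
  ],
)

```text
time: 2.1
tool_pos: [0.6454, -0.2158, 0.0903]
tool_rot: [-47.8, -18.2, -3.5]
force: [-0.5, -0.3, 0.9]
finger_gap: 0.0002
```

Run:
```python
from h import *
where()
rows([(-.25,.09,45),(-.18,.055,45),touch(6,45,gap=.01),touch(12,45)])
```

```text
t 2.1 u v z -0.0002277864548383732 -0.24957465963212172 0.09025242647242389 lean 39.63279004179286 F [-0.5 -0.3  0.9] q [-37.1  47.4  19.5  76.4  43.4  43.6]
[0,0.0,-0.0,-0.0,-0.01,-0.00,0.00] vza [-0.25  0.09 45.  ]
[0,-1.5,6.8,-3.5,-0.01,-0.00,0.00] vza [-0.18   0.055 45.   ]
[0,-2.5,11.7,-3.6,-0.01,-0.00,0.00] vza [-0.13   0.055 45.   ]
[0,-2.6,11.9,-1.1,-0.01,-0.00,0.00] vza [-0.127  0.079 45.   ]
```

Well within the joint ranges. Now go under the edge and take a look.

send_rows(
  plan=[
    [0,-0.7,3.2,-2,0,0,0],
    [0,-1.5,6.8,-3.5,0,0,0],
    [0,-2,9.2,-3.6,0,0,0],
    [0,-2.5,11.5,-3.6,0,0,0],
    [0,-2.5,11.7,-3.6,0,0,0],
    [0,-2.5,11.7,-3.6,0,0,0],
  ],
)

```text
time: 2.7
tool_pos: [0.6214, -0.0991, 0.0562]
tool_rot: [-47.9, -18.3, -3.4]
force: [-0.3, -0.4, -0.1]
finger_gap: 0.0001
```

Run:
```python
from h import *
where()
p,d=capture("scene"); cv2.imwrite("pics/s1.png",cv2.resize(p[120:420,80:440,::-1],None,fx=2,fy=2))
rows([touch(t,45) for t in (8,12,16,19,22,25,28,31,34,37,40,43)])
```

```text
t 2.7 u v z 0.0014464504844594055 -0.1304290298422504 0.05624545556218324 lean 39.581233284437744 F [-0.3 -0.4 -0.1] q [-29.8  37.6  -4.1  55.5  44.8  53.6]
[0,-0.2,0.2,1.4,-0.00,0.00,0.00] vza [-0.129  0.069 45.   ]
[0,-0.2,0.3,2.3,-0.00,0.00,0.00] vza [-0.127  0.079 45.   ]
[0,-0.3,0.5,3.3,-0.00,0.00,0.00] vza [-0.125  0.089 45.   ]
[0,-0.3,0.7,4.0,-0.00,0.00,0.00] vza [-0.123  0.096 45.   ]
[0,-0.3,0.9,4.7,-0.00,0.00,0.00] vza [-0.121  0.103 45.   ]
[0,-0.4,1.2,5.4,-0.00,0.00,0.00] vza [-0.118  0.109 45.   ]
[0,-0.5,1.5,6.0,-0.00,0.00,0.00] vza [-0.115  0.116 45.   ]
[0,-0.5,1.8,6.7,-0.00,0.00,0.00] vza [-0.112  0.123 45.   ]
[0,-0.6,2.2,7.3,-0.00,0.00,0.00] vza [-0.108  0.129 45.   ]
[0,-0.7,2.6,7.9,-0.00,0.00,0.00] vza [-0.104  0.135 45.   ]
[0,-0.8,3.0,8.5,-0.00,0.00,0.00] vza [-0.1    0.141 45.   ]
[0,-0.9,3.5,9.1,-0.00,0.00,0.00] vza [-0.095  0.147 45.   ]
```

View pics/s1.png

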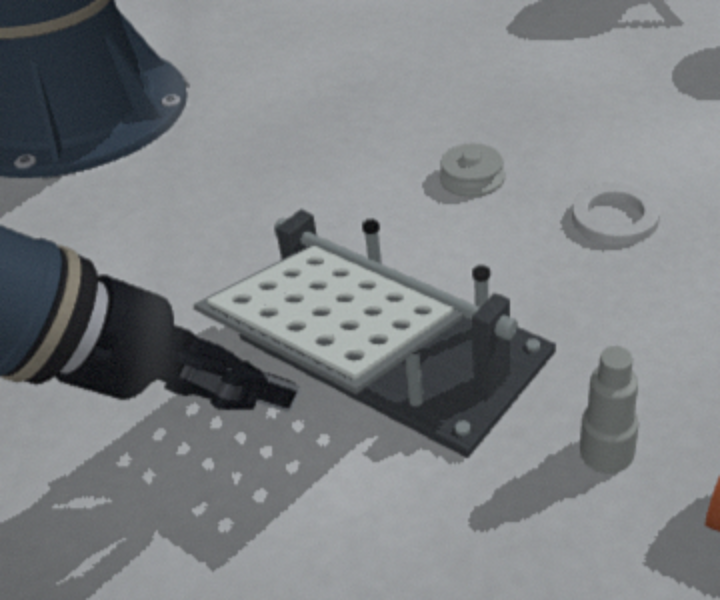

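The fingertip (crop pixel (290,390)) is below the free edge (middle about (275,345)), and nothing else is near. Lifting now.

send_rows(
  plan=[
    [0,-0.2,0.2,1.4,0,0,0],
    [0,-0.2,0.3,2.3,0,0,0],
    [0,-0.3,0.5,3.3,0,0,0],
    [0,-0.3,0.7,4.0,0,0,0],
    [0,-0.3,0.9,4.7,0,0,0],
    [0,-0.4,1.2,5.4,0,0,0],
    [0,-0.5,1.5,6.0,0,0,0],
    [0,-0.5,1.8,6.7,0,0,0],
    [0,-0.6,2.2,7.3,0,0,0],
    [0,-0.7,2.6,7.9,0,0,0],
    [0,-0.8,3.0,8.5,0,0,0],
  ],
)

```text
time: 3.85
tool_pos: [0.6133, -0.0692, 0.1412]
tool_rot: [-47.9, -18.3, -3.4]
force: [0.2, -0.9, -1.8]
finger_gap: 0.0003
```

```bash
cat >> h.py <<'E'
def white():
    "panel angle from the top camera's depth, fitted in the v-z plane"
    p,d=capture("top"); P=cloud("top",cam("top"),d)-S; u,v,z=P@ud,P@vd,P[...,2]
    return p,P,u,v,z
E
python3 - <<'E'
from h import *
where()
p,d=capture("scene"); cv2.imwrite("pics/s2.png",cv2.resize(p[120:420,80:440,::-1],None,fx=2,fy=2))
P=cloud("scene",cam("scene"),d); D=P-S
m=(p.min(2)>110)&(abs(D@ud)<.08)&(abs(D@vd)<.16)&(P[...,2]>.1)
v,z=D[m]@vd,D[m][:,2]; r=np.hypot(v,z); k=(r>.03)&(r<.15); print(k.sum(),"theta",np.degrees(np.median(np.arctan2(z[k]-.0,-v[k]))),np.percentile(np.degrees(np.arctan2(z[k],-v[k])),[10,90]), r[k].max())
rows([touch(t,45) for t in (42,45,48,51,54,57,60,63,66,69,72,75)])
E
```

```text
t 3.85 u v z -6.596224925545172e-05 -0.09948918854006039 0.14123871866917165 lean 39.582569389357495 F [ 0.2 -0.9 -1.8] q [-27.6  30.   -3.5  61.6  45.   56.6]
1213 theta 43.37234537474255 [41.70039664 46.0826257 ] 0.1444078873677563
[0,-0.1,0.2,0.3,-0.00,0.00,0.00] vza [-0.097  0.145 45.   ]
[0,-0.2,0.7,0.8,-0.00,0.00,0.00] vza [-0.092  0.15  45.   ]
[0,-0.3,1.2,1.3,-0.00,0.00,0.00] vza [-0.087  0.156 45.   ]
[0,-0.4,1.7,1.8,-0.00,0.00,0.00] vza [-0.082  0.16  45.   ]
[0,-0.5,2.1,2.2,-0.00,0.00,0.00] vza [-0.077  0.164 45.   ]
[0,-0.6,2.6,2.5,-0.00,0.00,0.00] vza [-0.073  0.168 45.   ]
[0,-0.7,3.1,2.9,-0.00,0.00,0.00] vza [-0.068  0.171 45.   ]
[0,-0.8,3.5,3.2,-0.00,0.00,0.00] vza [-0.063  0.174 45.   ]
[0,-0.9,4.0,3.4,-0.00,0.00,0.00] vza [-0.058  0.176 45.   ]
[0,-1.0,4.5,3.7,-0.00,0.00,0.00] vza [-0.053  0.179 45.   ]
[0,-1.1,5.1,3.9,-0.00,0.00,0.00] vza [-0.047  0.181 45.   ]
[0,-1.2,5.6,4.1,-0.00,0.00,0.00] vza [-4.20e-02  1.83e-01  4.50e+01]
```

View pics/s2.png

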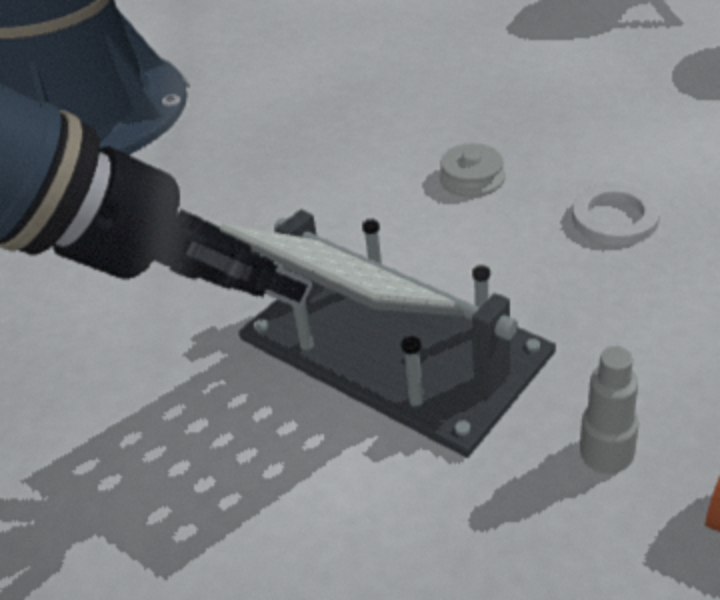

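The panel is at about 42° on the finger, as modelled, with the tip (305,293) under it. Continuing.

send_rows(
  plan=[
    [0,-0.1,0.2,0.3,0,0,0],
    [0,-0.2,0.7,0.8,0,0,0],
    [0,-0.3,1.2,1.3,0,0,0],
    [0,-0.4,1.7,1.8,0,0,0],
    [0,-0.5,2.1,2.2,0,0,0],
    [0,-0.6,2.6,2.5,0,0,0],
    [0,-0.7,3.1,2.9,0,0,0],
    [0,-0.8,3.5,3.2,0,0,0],
    [0,-0.9,4.0,3.4,0,0,0],
    [0,-1.0,4.5,3.7,0,0,0],
    [0,-1.1,5.1,3.9,0,0,0],
    [0,-1.2,5.6,4.1,0,0,0],
  ],
)

```text
time: 5.1
tool_pos: [0.6013, -0.0123, 0.1834]
tool_rot: [-47.9, -18.4, -3.4]
force: [-1.0, -1.9, -1.9]
finger_gap: -0.0002
```

```bash
cat >> h.py <<'E'
def look(fn=None):
    where(); p,d=capture("scene")
    if fn: cv2.imwrite(fn,cv2.resize(p[120:420,80:440,::-1],None,fx=2,fy=2))
    P=cloud("scene",cam("scene"),d); D=P-S; u,v,z=D@ud,D@vd,D[...,2]
    r=np.hypot(v,z); m=(p.min(2)>60)&(abs(u)>.03)&(abs(u)<.075)&(r>.04)&(r<.15)&(P[...,2]>.08)
    t=np.degrees(np.arctan2(z[m],-v[m])); print(m.sum(),"theta pct",np.percentile(t,[5,25,50,75,95]).round(1))
E
python3 - <<'E'
from h import *
look("pics/s3.png")
rows([touch(t,45-(t-75)*.3) for t in (78,81,84,87,90,93,96,99,102,105,108,111)])
E
```

```text
t 5.1 u v z 0.0004518814769466889 -0.04131205491549947 0.18342307744259528 lean 39.58372108581125 F [-1.  -1.9 -1.9] q [-23.1  23.   -8.   59.4  45.3  63.1]
1232 theta pct [69.1 71.4 73.1 73.8 75.3]
[0,-0.1,0.4,0.1,-0.02,0.00,0.00] vza [-3.60e-02  1.85e-01  4.41e+01]
[0,-0.3,1.0,0.2,-0.04,0.01,0.01] vza [-3.10e-02  1.86e-01  4.32e+01]
[0,-0.4,1.5,0.4,-0.05,0.01,0.01] vza [-2.50e-02  1.87e-01  4.23e+01]
[0,-0.5,2.1,0.4,-0.07,0.01,0.02] vza [-2.00e-02  1.88e-01  4.14e+01]
[0,-0.6,2.6,0.5,-0.08,0.01,0.02] vza [-1.40e-02  1.89e-01  4.05e+01]
[0,-0.7,3.2,0.5,-0.10,0.02,0.03] vza [-8.00e-03  1.89e-01  3.96e+01]
[0,-0.9,3.7,0.5,-0.12,0.02,0.03] vza [-3.00e-03  1.89e-01  3.87e+01]
[0,-1.0,4.3,0.5,-0.13,0.02,0.03] vza [3.00e-03 1.89e-01 3.78e+01]
[0,-1.1,4.8,0.4,-0.15,0.03,0.04] vza [9.00e-03 1.88e-01 3.69e+01]
[0,-1.2,5.4,0.3,-0.16,0.03,0.04] vza [1.40e-02 1.87e-01 3.60e+01]
[0,-1.3,5.9,0.2,-0.18,0.03,0.05] vza [2.00e-02 1.86e-01 3.51e+01]
[0,-1.5,6.4,0.0,-0.19,0.04,0.05] vza [2.50e-02 1.84e-01 3.42e+01]
```

View pics/s3.png

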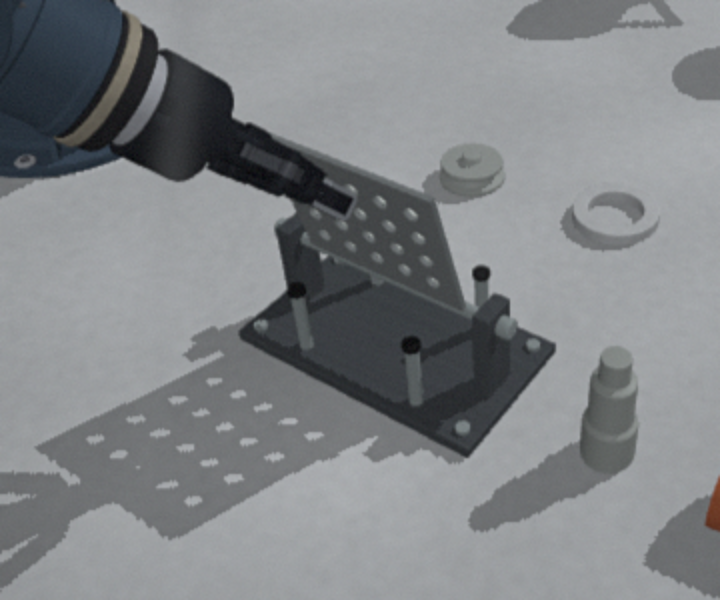

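The tip (345,200) is pushing on the grey face, with the panel at about 75°. Next, over the top.

send_rows(
  plan=[
    [0,-0.1,0.4,0.1,-0.02,0,0],
    [0,-0.3,1.0,0.2,-0.04,0.01,0.01],
    [0,-0.4,1.5,0.4,-0.05,0.01,0.01],
    [0,-0.5,2.1,0.4,-0.07,0.01,0.02],
    [0,-0.6,2.6,0.5,-0.08,0.01,0.02],
    [0,-0.7,3.2,0.5,-0.1,0.02,0.03],
    [0,-0.9,3.7,0.5,-0.12,0.02,0.03],
    [0,-1.0,4.3,0.5,-0.13,0.02,0.03],
    [0,-1.1,4.8,0.4,-0.15,0.03,0.04],
    [0,-1.2,5.4,0.3,-0.16,0.03,0.04],
    [0,-1.3,5.9,0.2,-0.18,0.03,0.05],
    [0,-1.5,6.4,0,-0.19,0.04,0.05],
  ],
)

```text
time: 6.35
tool_pos: [0.5863, 0.0528, 0.1838]
tool_rot: [-59.3, -16.1, 2.9]
force: [1.9, -1.6, 1.6]
finger_gap: 0.0002
```

Run:
```python
from h import *
look()
rows([touch(t,34.2-(t-111)*.4) for t in (114,117,120,123,126,129,132,135,138,141,144,147)])
```

```text
t 6.35 u v z -0.00028304739682794217 0.02546728431047367 0.18380520278657178 lean 29.298803366620866 F [ 1.9 -1.6  1.6] q [-12.2  16.3 -11.8  55.1  33.7  72.5]
2181 theta pct [104.1 106.8 108.2 109.2 110.7]
[0,-0.1,0.4,-0.1,-0.02,-0.00,0.01] vza [3.00e-02 1.82e-01 3.30e+01]
[0,-0.2,0.9,-0.3,-0.04,0.00,0.01] vza [ 0.036  0.18  31.8  ]
[0,-0.3,1.4,-0.6,-0.06,0.01,0.02] vza [ 0.041  0.178 30.6  ]
[0,-0.4,1.9,-0.8,-0.09,0.02,0.02] vza [ 0.046  0.175 29.4  ]
[0,-0.5,2.4,-1.1,-0.11,0.02,0.02] vza [ 0.051  0.173 28.2  ]
[0,-0.6,2.8,-1.4,-0.13,0.03,0.03] vza [ 0.055  0.169 27.   ]
[0,-0.7,3.3,-1.8,-0.15,0.03,0.03] vza [ 0.06   0.166 25.8  ]
[0,-0.8,3.7,-2.1,-0.17,0.04,0.04] vza [ 0.064  0.162 24.6  ]
[0,-0.9,4.1,-2.5,-0.19,0.05,0.04] vza [ 0.068  0.159 23.4  ]
[0,-0.9,4.5,-2.9,-0.21,0.05,0.05] vza [ 0.072  0.155 22.2  ]
[0,-1.0,4.8,-3.3,-0.23,0.06,0.05] vza [ 0.076  0.15  21.   ]
[0,-1.1,5.2,-3.8,-0.25,0.07,0.05] vza [ 0.079  0.146 19.8  ]
```

send_rows(
  plan=[
    [0,-0.1,0.4,-0.1,-0.02,0,0.01],
    [0,-0.2,0.9,-0.3,-0.04,0,0.01],
    [0,-0.3,1.4,-0.6,-0.06,0.01,0.02],
    [0,-0.4,1.9,-0.8,-0.09,0.02,0.02],
    [0,-0.5,2.4,-1.1,-0.11,0.02,0.02],
    [0,-0.6,2.8,-1.4,-0.13,0.03,0.03],
    [0,-0.7,3.3,-1.8,-0.15,0.03,0.03],
    [0,-0.8,3.7,-2.1,-0.17,0.04,0.04],
    [0,-0.9,4.1,-2.5,-0.19,0.05,0.04],
    [0,-0.9,4.5,-2.9,-0.21,0.05,0.05],
    [0,-1.0,4.8,-3.3,-0.23,0.06,0.05],
    [0,-1.1,5.2,-3.8,-0.25,0.07,0.05],
  ],
)

```text
time: 7.6
tool_pos: [0.5751, 0.1057, 0.1454]
tool_rot: [-73.6, -10.5, 9.1]
force: [1.1, -2.0, 1.3]
finger_gap: 0.0
```

Run:
```python
from h import *
look("pics/s4.png")
# a fixed corner: keep w on the same side until the end, then flat
rows([touch(t,19.8-(t-147)*.45) for t in (150,153,156,159,162,165,168)])
```

```text
t 7.6 u v z 0.0001403383879766035 0.07949394643542797 0.14541768106919384 lean 16.043912915721485 F [ 1.1 -2.   1.3] q [  1.   16.5 -11.9  53.6  17.7  81.6]
2158 theta pct [140.1 142.7 144.2 145.2 146.4]
[0,-0.0,0.2,-0.3,-0.01,0.00,0.01] vza [ 0.082  0.141 18.45 ]
[0,-0.1,0.5,-0.8,-0.04,0.01,0.01] vza [ 0.085  0.137 17.1  ]
[0,-0.2,0.7,-1.3,-0.06,0.02,0.01] vza [ 0.088  0.132 15.75 ]
[0,-0.2,1.0,-1.8,-0.08,0.03,0.02] vza [ 0.09   0.127 14.4  ]
[0,-0.3,1.2,-2.3,-0.10,0.04,0.02] vza [ 0.092  0.122 13.05 ]
[0,-0.3,1.4,-2.8,-0.12,0.05,0.02] vza [ 0.094  0.116 11.7  ]
[0,-0.3,1.5,-3.4,-0.15,0.05,0.02] vza [ 0.096  0.111 10.35 ]
```

View pics/s4.png

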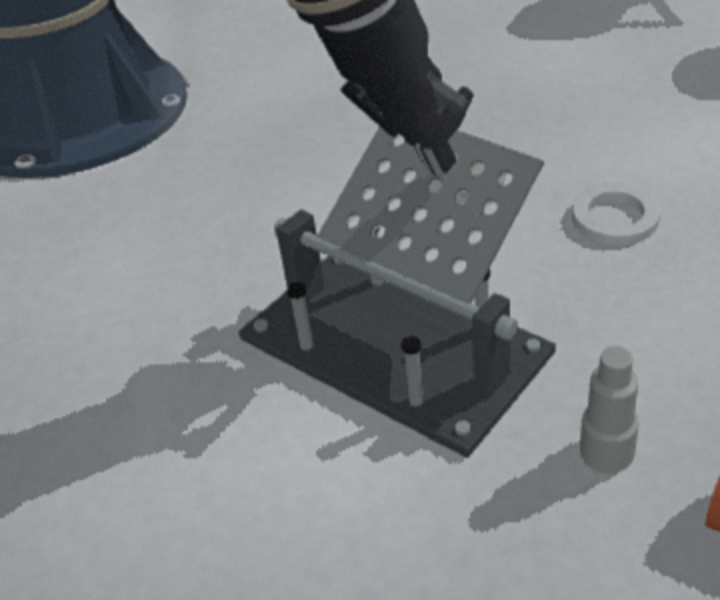

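The fingertip (440,170) sits on the grey face and the panel is at about 147°. Continuing down.

send_rows(
  plan=[
    [0,0,0.2,-0.3,-0.01,0,0.01],
    [0,-0.1,0.5,-0.8,-0.04,0.01,0.01],
    [0,-0.2,0.7,-1.3,-0.06,0.02,0.01],
    [0,-0.2,1.0,-1.8,-0.08,0.03,0.02],
    [0,-0.3,1.2,-2.3,-0.1,0.04,0.02],
    [0,-0.3,1.4,-2.8,-0.12,0.05,0.02],
    [0,-0.3,1.5,-3.4,-0.15,0.05,0.02],
    [0,-0.3,1.5,-3.4,-0.15,0.05,0.02],
  ],
)

```text
time: 8.45
tool_pos: [0.5713, 0.122, 0.1098]
tool_rot: [-81.7, -6.0, 11.5]
force: [0.2, 0.1, -0.2]
finger_gap: -0.0002
```

Run:
```python
from h import *
look()
rows([(.098,z,8) for z in (.106,.102,.098,.095,.093,.091,.090,.089,.088,.087)])
```

```text
t 8.45 u v z -5.046767574248758e-05 0.09627633344063757 0.109789678359212 lean 8.205282826229002 F [ 0.2  0.1 -0.2] q [  7.4  20.1 -10.1  54.4   8.7  85.9]
1913 theta pct [160.6 164.2 165.7 166.7 168.4]
[0,-0.0,0.2,-0.4,-0.03,0.02,0.00] vza [0.098 0.106 8.   ]
[0,-0.0,0.2,-0.8,-0.03,0.02,0.00] vza [0.098 0.102 8.   ]
[0,-0.0,0.2,-1.2,-0.03,0.02,0.00] vza [0.098 0.098 8.   ]
[0,-0.0,0.2,-1.5,-0.03,0.02,0.00] vza [0.098 0.095 8.   ]
[0,-0.0,0.2,-1.7,-0.03,0.02,0.00] vza [0.098 0.093 8.   ]
[0,-0.0,0.2,-1.9,-0.03,0.02,0.00] vza [0.098 0.091 8.   ]
[0,-0.0,0.2,-2.0,-0.03,0.02,0.00] vza [0.098 0.09  8.   ]
[0,-0.0,0.2,-2.1,-0.03,0.02,0.00] vza [0.098 0.089 8.   ]
[0,-0.0,0.2,-2.2,-0.03,0.02,0.00] vza [0.098 0.088 8.   ]
[0,-0.0,0.2,-2.3,-0.03,0.02,0.00] vza [0.098 0.087 8.   ]
```

send_rows(
  plan=[
    [0,0,0.2,-0.4,-0.03,0.02,0],
    [0,0,0.2,-0.8,-0.03,0.02,0],
    [0,0,0.2,-1.2,-0.03,0.02,0],
    [0,0,0.2,-1.5,-0.03,0.02,0],
    [0,0,0.2,-1.7,-0.03,0.02,0],
    [0,0,0.2,-1.8,-0.03,0.02,0],
    [0,0,0.2,-1.9,-0.03,0.02,0],
    [0,0,0.2,-1.9,-0.03,0.02,0],
  ],
)

```text
time: 9.3
tool_pos: [0.5713, 0.1238, 0.0912]
tool_rot: [-83.1, -4.5, 11.6]
force: [-0.0, 0.7, 1.1]
finger_gap: -0.0005
```

send_rows(
  plan=[
    [0,0,0,-0.1,0,0,0],
    [0,0,0,-0.1,0,0,0],
    [0,0,0,-0.2,0,0,0],
    [0,0,0,-0.2,0,0,0],
  ],
)

```text
time: 9.7
tool_pos: [0.5715, 0.1239, 0.0905]
tool_rot: [-83.1, -4.6, 11.6]
force: [-7.6, -1.7, 18.9]
finger_gap: 0.0
```

The force has jumped to 19 N with the tip at the flat height, so the panel is on the rests. Lifting clear.

send_rows(
  plan=[
    [0,0,0,0.5,0,0,0],
    [0,0,0,2,0,0,0],
    [0,0,0,5,0,0,0],
    [0,0,0,9,0,0,0],
    [0,-4,0,12,0,0,0],
    [0,-9,0,14,0,0,0],
    [0,-14,0,16,0,0,0],
    [0,-14,0,16,0,0,0],
    [0,-14,0,16,0,0,0],
  ],
)

```text
time: 10.6
tool_pos: [0.4312, 0.124, 0.2516]
tool_rot: [-83.1, -4.7, 11.6]
force: [0.9, -0.7, 0.0]
finger_gap: 0.0002
```

Run:
```python
from h import *
look("pics/s5.png")
c=cam("top"); p,d=capture("top"); P0=np.load("top.npz")["P"]; P=cloud("top",c,d)
for n,P_ in(("scene",cloud("scene",cam("scene"),capture("scene")[1])),("top",P)):
    D=P_-S; u,v,z=D@ud,D@vd,D[...,2]; m=(abs(u)<.07)&(v>.02)&(v<.13)&(abs(z)<.05)&(z>-.02)
    s=np.polyfit(v[m],z[m],1); k=abs(np.polyval(s,v[m])-z[m])<.003; s=np.polyfit(v[m][k],z[m][k],1); print(n,k.sum(),"slope rad",s[0],"z at .07",np.polyval(s,.07))
for n,(u0,u1,v0,v1,lo,hi) in dict(ring=(175,245,215,280,.008,.03),hub=(205,265,300,360,.02,.06),strut=(312,350,112,165,.03,.13)).items():
    for A in(P0,P):
        Q=A[v0:v1,u0:u1].reshape(-1,3); Q=Q[(Q[:,2]>lo)&(Q[:,2]<hi)]; print(n,cv2.minEnclosingCircle(Q[:,:2].astype(np.float32)) if len(Q) else "hidden")
```

```text
t 10.6 u v z -0.13640623582186182 0.128274819101445 0.25162907889171565 lean 6.820436610216645 F [ 0.9 -0.7  0. ] q [ 11.2   1.5 -11.9  72.    6.9  89.6]
1716 theta pct [171.4 174.9 176.5 177.4 178.3]
scene 2652 slope rad -0.00019977746227999387 z at .07 0.005345431781566863
top 4251 slope rad 0.0005498290817033845 z at .07 0.004506648516141507
ring ((0.6092133522033691, 0.305349737405777), 0.04536406695842743)
ring ((0.6093417406082153, 0.3051738440990448), 0.04531989246606827)
hub ((0.4515957534313202, 0.2504887282848358), 0.033911995589733124)
hub ((0.45171689987182617, 0.2504701614379883), 0.03398537263274193)
strut ((0.7995653748512268, 0.0692853182554245), 0.022044286131858826)
strut ((0.799548864364624, 0.0693267360329628), 0.02197045274078846)
```

View pics/s5.png

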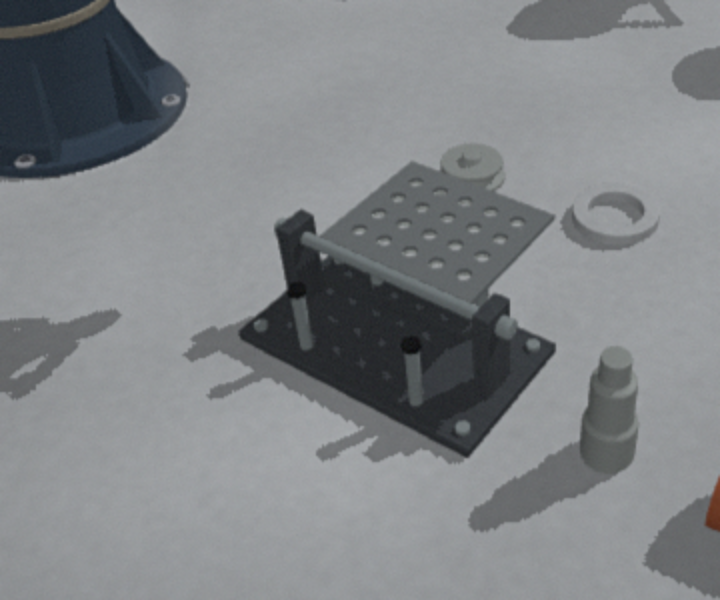

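The panel lies level, grey side up (440,220). The hub, ring and strut are where they were, and the arm is clear.

```bash
python3 -c "
from workcell import *
print(close_job())"
```

```text
the job is handed in; nothing more can be done
None
```

The panel is turned over and lying flat on the far rests. I handed the job in at about 11 s of the 42 s limit; the hand-in gives no verdict.

I pushed only on the panel's grey side, using the shut fingertip leaned under the free edge. It went over at about 0.5 rad/s and I pressed it down slowly, with about 19 N at the stop. The arm then moved clear.

- **Level:** both cameras show the panel within 0.001 rad of level, at the expected height.
- **Primed parts:** the hub, collar and strut are within 0.3 mm of where they stood.
- **Contact:** the force reading after retreat was about 1 N, the same as the free-air noise.
- **Disagreement:** a rougher angle estimate read about 176.5° for the flat panel. It is taken from the face, which sits 5 mm off the hinge plane, so it reads low. The direct plane fits are the ones I trusted.
- **Mended on the way:** my first approach pose ran into a wrist joint limit. I changed the lean direction before touching the panel.

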